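# Enrol three wireless sensor nodes in channel order

### The arm

A 7-joint arm with a two-finger parallel gripper is mounted at the origin on a cart in front of the work surface, level with it; the furniture and walls round the work are solid. World frame = base frame: x ahead of the robot, y to its left, z up, the work surface at z = 0. Lengths are in m, angles in rad, forces in N, time in s.
With the tool pointing down it reaches from about 0.4 to 0.875 m from the base axis. Payload 19.3 kg.
Tool frame: the origin (TCP) lies on the centre line of the jaws, within the pads' length; the fingertips stand 14 mm ahead of it and the grasp point (between the pads) lies 5 mm behind it; x points along the fingers, y is the direction in which the jaws open and shut, and the axes are right-handed (so a half turn about x gives the same grasp; the last joint's range is limited). The gripper opens to 85 mm and grips with 20 to 120 N. Pads are 22 mm wide; open, the fingers measure 114 mm over their backs; the gripper's body (76 mm by 85 mm) begins 54 mm behind the grasp point. The pads swing forward as they close: fully open they stand 13 mm farther back than shut.
Start: joints at [1.034, 0.521, -0.036, 1.599, 0.021, 1.021, -0.113], TCP at [0.281, -0.558, 0.245] pointing down, gripper open.
Joint ranges: [-2.91, 2.91], [-0.3, 2.13], [-1.5, 1.42], [0.17, 2.43], [-1.26, 4.41], [0.16, 1.93], [-2.52, 2.52]. Speed limits (rad/s): [1.89, 1.89, 2.39, 2.39, 3.01, 3.01, 3.01].

### API

Orientations are given as [roll, pitch, yaw] about the fixed x, y, z axes, in that order (R = Rz(yaw) Ry(pitch) Rx(roll)).
In Python, from workcell import monitor, optics, bot gives the robot as it stands.
- The arm moves only by the tool arm_command, never from a script. Its arguments are lists of equal length, an entry for each row: "delta_pos": the shift along the tool's x, y, z as a fraction of full scale, a list of three; "rotation": the turn, a rotation vector about the tool's x, y, z as a fraction of full scale, a list of three. In form: {"delta_pos": [[dx, dy, dz], ...], "rotation": [[wx, wy, wz], ...]}. A call has 1 to 10 rows; each row shifts and turns the pose as measured when the row begins, along the tool's axes as they then stand; what a row does not reach is not made up. Full scale, the value 1, is 30 mm for a shift and 6 degrees for a turn. A row lasts 1/10 s, in which the tool goes at most 50 mm and 8.59 degrees, less where a joint would pass 70% of its speed; a pose out of reach is approached as far as the arm can. A call with a number of a shift or a turn outside -1 to 1 is refused whole. A call with a gripper value outside its range is refused whole. "gripper" is the closure, from -1 (fully open) to 1 (shut), so that 0 is half open, set as the call begins (left out, the last holds). The fingers move at their own pace and stop on an object; "grip_force" is the grip in N (left out, the last holds). Time passes only in rows, so rows that do not move let the fingers close. It gives the time, the measured TCP pose, the force and the opening at its end, in the units of the state.
- monitor.observe(): the state, without advancing time (a new reading comes with each control period).
- optics.grab_frame(name): name is "side" or "top"; returns the picture (420x560x3 uint8, red, green, blue); there is no depth.
- optics.camera_params(name): a dict with "fx", "fy", "cx", "cy" (pixels), "origin" and "rotation" of the camera in the world. Camera axes: x right, y down, z forward; pixel columns grow to the right and rows downward; lengths in m; the calibration is good to about 2 mm. A picture is of the moment at which its call begins. camera_params takes no time and is no camera call.
- bot.job_done(): hands the job in, once; it reports no verdict.
The state is a dict: "clock": time; "qpos": joint angles; "qd": joint speeds; "joint_efforts": joint torques, N m; "position": TCP position; "tool_rot": TCP orientation; "force": force on the tool from outside, world axes, zero at the start; "moment": the same for the moment, N m; "grip_width": finger opening in m.
Only numpy, scipy, OpenCV 4.12 (cv2) and the standard library are available. Lean on these libraries where they do the work, as an engineer would, in place of code of your own. Each camera call takes 0.05 s, during which the arm holds its last target. There are 200 camera calls.

### The job

The recorder numbers its wireless sensor nodes in the order in which their caps are pressed: with the fingertips, lightly press down the red cap, then the yellow, then the blue, each well down so that it stays down. Only press: do not lift, push aside or tip the nodes, leave the spare node with the grey cap unpressed, leave the other things on the table where they are, and take the hand away at the end.

Things in the scene. Friction and masses are not known exactly. Their poses are not given: they have to be found in the camera images.
- node_red: wireless sensor node with red cap and red stripe (to be pressed): loose white square case 60x60x34 mm, about 0.4 kg, rounded edges, on a rubber foot; a round flat-topped red cap of 32 mm diameter stands in the middle of its top, its top face 52 mm above the table before pressing. Origin at the centre of the underside, z up
- node_red_top (a point): centre of the top face of the red cap; it moves with the cap
- node_red_cap (a joint): how far the red cap is latched down, m: 0 at the start (top 18 mm proud of the case), 0.009 at the end stop (9 mm proud). The soft cap first gives about 1.2 N per mm, and from about 3 N on it slides straight down; let go, it puffs back up by those 2 to 3 mm and stays where it then is, so it must be pushed 2 to 3 mm deeper than it is to stay. At the end stop the cap gives up to 7 mm in all. 0.006 or more counts as pressed
- node_yellow: wireless sensor node with yellow cap and yellow stripe (to be pressed): loose white square case 60x60x34 mm, about 0.4 kg, rounded edges, on a rubber foot; a round flat-topped yellow cap of 32 mm diameter stands in the middle of its top, its top face 52 mm above the table before pressing. Origin at the centre of the underside, z up
- node_yellow_top (a point): centre of the top face of the yellow cap; it moves with the cap
- node_yellow_cap (a joint): how far the yellow cap is latched down, m: 0 at the start (top 18 mm proud of the case), 0.009 at the end stop (9 mm proud). The soft cap first gives about 1.2 N per mm, and from about 3 N on it slides straight down; let go, it puffs back up by those 2 to 3 mm and stays where it then is, so it must be pushed 2 to 3 mm deeper than it is to stay. At the end stop the cap gives up to 7 mm in all. 0.006 or more counts as pressed
- node_blue: wireless sensor node with blue cap and blue stripe (to be pressed): loose white square case 60x60x34 mm, about 0.4 kg, rounded edges, on a rubber foot; a round flat-topped blue cap of 32 mm diameter stands in the middle of its top, its top face 52 mm above the table before pressing. Origin at the centre of the underside, z up
- node_blue_top (a point): centre of the top face of the blue cap; it moves with the cap
- node_blue_cap (a joint): how far the blue cap is latched down, m: 0 at the start (top 18 mm proud of the case), 0.009 at the end stop (9 mm proud). The soft cap first gives about 1.2 N per mm, and from about 3 N on it slides straight down; let go, it puffs back up by those 2 to 3 mm and stays where it then is, so it must be pushed 2 to 3 mm deeper than it is to stay. At the end stop the cap gives up to 7 mm in all. 0.006 or more counts as pressed
- node_grey: wireless sensor node with grey cap and grey stripe (the spare, not to be pressed): loose white square case 60x60x34 mm, about 0.4 kg, rounded edges, on a rubber foot; a round flat-topped grey cap of 32 mm diameter stands in the middle of its top, its top face 52 mm above the table before pressing. Origin at the centre of the underside, z up
- node_grey_top (a point): centre of the top face of the grey cap; it moves with the cap
- node_grey_cap (a joint): how far the grey cap is latched down, m: 0 at the start (top 18 mm proud of the case), 0.009 at the end stop (9 mm proud). The soft cap first gives about 1.2 N per mm, and from about 3 N on it slides straight down; let go, it puffs back up by those 2 to 3 mm and stays where it then is, so it must be pushed 2 to 3 mm deeper than it is to stay. At the end stop the cap gives up to 7 mm in all. 0.006 or more counts as pressed
- film_can: cream plastic film can with a cap, lying, 32x50x32 mm (long along its own y); origin at the centre of its underside. Not part of the job; loose
- eraser: white eraser with a blue sleeve, 20x42x12 mm; origin at the centre of its underside. Not part of the job; loose
- fuse_box: small grey box, 57x74x25 mm; origin at the centre of its underside. Not part of the job; loose
- screwdriver: screwdriver with a red grip, lying, 25x160x22 mm (long along its own y); origin at the centre of its underside. Not part of the job; loose
There are look-alikes about, which are no part of the job. What is shaped like the node_red but orange is not meant.

How it is judged:
On the way, in this order (a step that is already met when the one before it is completed fails the run):
1. the red cap is pressed down by at least 6 mm (value of joint node_red_cap above 0.006 m), for 0.1 s.
2. the yellow cap is pressed down by at least 6 mm (value of joint node_yellow_cap above 0.006 m), for 0.1 s.
3. the blue cap is pressed down by at least 6 mm (value of joint node_blue_cap above 0.006 m), for 0.1 s.
At the end, for the whole second after the job is handed in: The red, yellow and blue caps are down by more than 6 mm of their 9 mm and the grey one by less than 3 mm; all four nodes stand upright (within 0.1 rad), at rest, within 20 mm of where they were; film can, eraser, fuse box and screwdriver are within 20 mm of where they were (value of joint each of node_red_cap, node_yellow_cap, node_blue_cap above 0.006 m and value of joint node_grey_cap below 0.003 m and distance of each of node_red, node_yellow, node_blue, node_grey, film_can, eraser, fuse_box, screwdriver from where it was at the start of the episode below 0.02 m and angle between each of node_red, node_yellow, node_blue, node_grey's own z axis and vertical below 0.1 rad and linear speed of each of node_red, node_yellow, node_blue, node_grey below 0.02 m/s); the robot touches nothing.
It fails at once if the yellow cap is pressed by more than 3 mm before the red one is down, or the blue before the yellow ((value of joint node_yellow_cap above 0.003 m and value of joint node_red_cap below 0.006 m) or (value of joint node_blue_cap above 0.003 m and value of joint node_yellow_cap below 0.006 m)).
It fails at once if the spare grey cap is pressed by more than 3 mm (value of joint node_grey_cap above 0.003 m).
It fails at once if a node is pressed with more than 25 N (contact force between any of the fingers, the arm and node_red above 25 N or contact force between any of the fingers, the arm and node_yellow above 25 N or contact force between any of the fingers, the arm and node_blue above 25 N or contact force between any of the fingers, the arm and node_grey above 25 N).
It fails at once if a node is lifted by more than 8 mm, moved by more than 20 mm or tipped (height (world z) of any of node_red, node_yellow, node_blue, node_grey above 0.008 m or distance of any of node_red, node_yellow, node_blue, node_grey from where it was at the start of the episode above 0.02 m or angle between any of node_red, node_yellow, node_blue, node_grey's own z axis and vertical above 0.25 rad).
It fails at once if a bystander is moved by more than 20 mm (distance of any of film_can, eraser, fuse_box, screwdriver from where it was at the start of the episode above 0.02 m).
It also fails if it takes over 61 s, if anything falls off the work surface, if the arm or the gripper's body presses on something with over 40 N, if the wrist force passes 120 N, or if a joint passes its speed limit or range.

## Working session

There is one attempt and no reset: what is moved stays moved. The work goes in short steps, Python scripts to look and compute and a tool call to move; the robot and the scene stay as the last step left them, time stands still between calls to the robot, and variables do not carry over. Pictures are saved under pics/ and viewed, about 8 in all and at most 12, crops included, and the job is handed in when it is done.

Besides the shell and the picture viewer there is one more tool, called after "Request:" as name(argument=value, ...), one argument or row to a line, values as JSON. arm_command: Moves the arm, as the interface text tells. Its arguments: {"type":"object","properties":{"delta_pos":{"type":"array","items":{"type":"array","items":{"type":"number"}}},"rotation":{"type":"array","items":{"type":"array","items":{"type":"number"}}},"gripper":{"type":"number"},"grip_force":{"type":"number"}},"required":["delta_pos","rotation"]}

```bash
mkdir -p pics; python3 - <<'E'
from workcell import monitor, optics
import cv2
s=monitor.observe(); print(s)
for n in("top","side"):
    f=optics.grab_frame(n); cv2.imwrite(f"pics/{n}0.png",f[:,:,::-1]); print(optics.camera_params(n))
E
```

```text
{'clock': 0.0, 'qpos': array([ 1.03379995,  0.52202628, -0.03634163,  1.60002318,  0.02120063,
        1.02111966, -0.1127812 ]), 'qd': array([ 0.00138339, -0.00156204, -0.00210466,  0.0003899 ,  0.00023692,
       -0.00017623, -0.00121153]), 'joint_efforts': array([-3.01493848e-03, -9.27135587e+01,  1.97840519e+00, -3.69940174e+01,
        1.76974945e-02,  8.25312920e-03, -4.16016746e-05]), 'position': array([ 0.28108774, -0.55784365,  0.2447125 ]), 'tool_rot': array([-1.5035518 ,  1.56960491,  2.104859  ]), 'force': array([ 0.07720917, -0.23575489, -0.11614141]), 'moment': array([ 0.00386329,  0.02889802, -0.01109206]), 'grip_width': 0.08572321106907839}
{'fx': 419.71993713918397, 'fy': 419.71993713918397, 'cx': 285.1239617497967, 'cy': 214.92123996165813, 'origin': array([0.35053106, 0.02377424, 0.99707828]), 'rotation': array([-2.93483266, -0.00556007, -1.5778334 ])}
{'fx': 478.25008275175264, 'fy': 478.25008275175264, 'cx': 276.4011869921436, 'cy': 207.3476032876863, 'origin': array([0.28576972, 0.80167429, 0.5581251 ]), 'rotation': array([-2.09917478, -0.00518615, -2.85518808])}
```

View pics/top0.png

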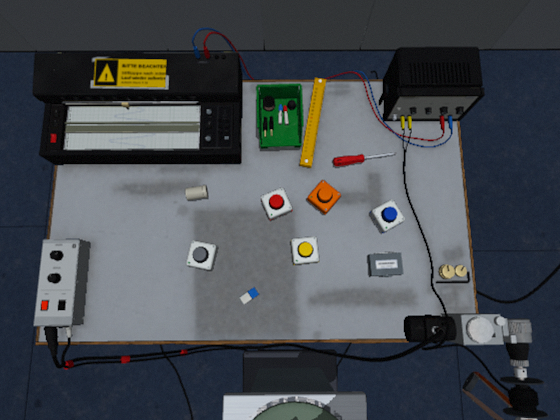

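View pics/side0.png

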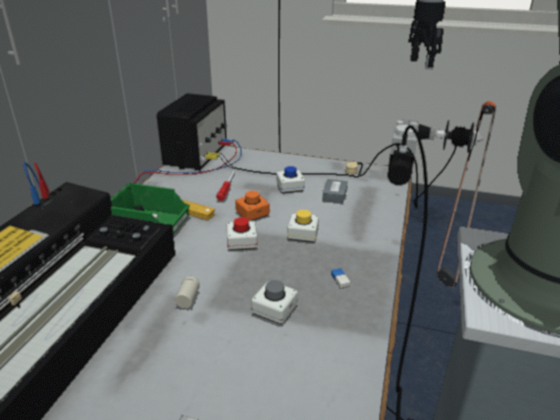

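```bash
cat > h.py <<'E'
import numpy as np, cv2
from scipy.spatial.transform import Rotation as R
from workcell import monitor, optics
def ray(n,u,v):
    p=optics.camera_params(n)
    d=R.from_euler('xyz',p['rotation']).as_matrix()@np.array([(u-p['cx'])/p['fx'],(v-p['cy'])/p['fy'],1])
    return p['origin'],d
def plane(n,u,v,z):
    o,d=ray(n,u,v); return o+d*(z-o[2])/d[2]
def tri(a,b):
    A=np.zeros((3,3));y=np.zeros(3)
    for o,d in(a,b):
        d=d/np.linalg.norm(d);P=np.eye(3)-np.outer(d,d);A+=P;y+=P@o
    return np.linalg.solve(A,y)
HUE={'red':[(0,5),(174,180)],'yellow':[(20,32)],'blue':[(105,130)]}
def cap(img,c,near,w=22):
    hsv=cv2.cvtColor(img,cv2.COLOR_RGB2HSV);m=np.zeros(img.shape[:2],np.uint8)
    for a,b in HUE[c]: m|=cv2.inRange(hsv,(a,120,60),(b,255,255))
    k=np.zeros_like(m);cv2.circle(k,near,w,255,-1);m&=k
    cs,_=cv2.findContours(m,cv2.RETR_EXTERNAL,cv2.CHAIN_APPROX_NONE)
    return max(cs,key=cv2.contourArea)
E
python3 - <<'E'
from h import *
t=cv2.imread('pics/top0.png')[:,:,::-1].copy();s=cv2.imread('pics/side0.png')[:,:,::-1].copy()
N={'red':((276,202),(242,225)),'yellow':((305,249),(303,217)),'blue':((389,214),(291,172))}
o=t.copy();o2=s.copy()
for c,(a,b) in N.items():
    ct=cap(t,c,a);cs=cap(s,c,b,15);cv2.drawContours(o,[ct],-1,(0,255,0),1);cv2.drawContours(o2,[cs],-1,(0,255,0),1)
    x,y,w,h=cv2.boundingRect(ct);X,Y,W,H=cv2.boundingRect(cs)
    mt=cv2.minEnclosingCircle(ct); e=cv2.fitEllipse(ct)
    print(c,(x,y,w,h),mt,cv2.contourArea(ct),'top@.052',plane('top',*e[0],.052).round(4),'@.045',plane('top',*e[0],.045).round(4))
    print('  side',(X,Y,W,H)); 
    p=plane('side',X+W/2-.5,Y+W*.62/2,.052);print('  side@.052',p.round(4),tri(ray('top',*e[0]),ray('side',X+W/2-.5,Y+W*.31)).round(4))
z=4
a=cv2.resize(o[130:290,170:430],None,fx=3,fy=3,interpolation=cv2.INTER_CUBIC)
cv2.imwrite('pics/crop_top.png',a[:,:,::-1])
b=cv2.resize(o2[150:330,200:360],None,fx=3,fy=3,interpolation=cv2.INTER_CUBIC)
cv2.imwrite('pics/crop_side.png',b[:,:,::-1])
for n,u,v in(('grey',202,255),('orange',323,196),('can',196,192),('fuse',385,264)):print(n,plane('top',u,v,.05).round(3))
q=monitor.observe();print(R.from_euler('xyz',q['tool_rot']).as_matrix().round(4))
E
```

```text
red (269, 195, 14, 13) ((275.7083435058594, 200.6770782470703), 6.837620735168457) 126.0 top@.052 [0.5821 0.0385 0.052 ] @.045 [0.5838 0.0386 0.045 ]
  side (234, 216, 15, 16)
  side@.052 [0.5811 0.0405 0.052 ] [0.5821 0.0385 0.0507]
yellow (298, 242, 15, 15) ((304.9285583496094, 249.07142639160156), 7.231704235076904) 142.5 top@.052 [ 0.47   -0.0272  0.052 ] @.045 [ 0.4709 -0.0276  0.045 ]
  side (296, 210, 15, 14)
  side@.052 [ 0.4677 -0.0182  0.052 ] [ 0.4703 -0.0276  0.0462]
blue (383, 207, 14, 14) ((389.6842041015625, 213.23684692382812), 6.797787666320801) 124.0 top@.052 [ 0.5512 -0.2242  0.052 ] @.045 [ 0.5527 -0.226   0.045 ]
  side (285, 167, 11, 10)
  side@.052 [ 0.5468 -0.2105  0.052 ] [ 0.5519 -0.2263  0.0441]
grey [0.458 0.205 0.05 ]
orange [ 0.594 -0.071  0.05 ]
can [0.605 0.224 0.05 ]
fuse [ 0.435 -0.207  0.05 ]
[[-5.00e-04  4.50e-01 -8.93e-01]
 [ 9.00e-04 -8.93e-01 -4.50e-01]
 [-1.00e+00 -1.00e-03  1.00e-04]]
```

View pics/crop_top.png

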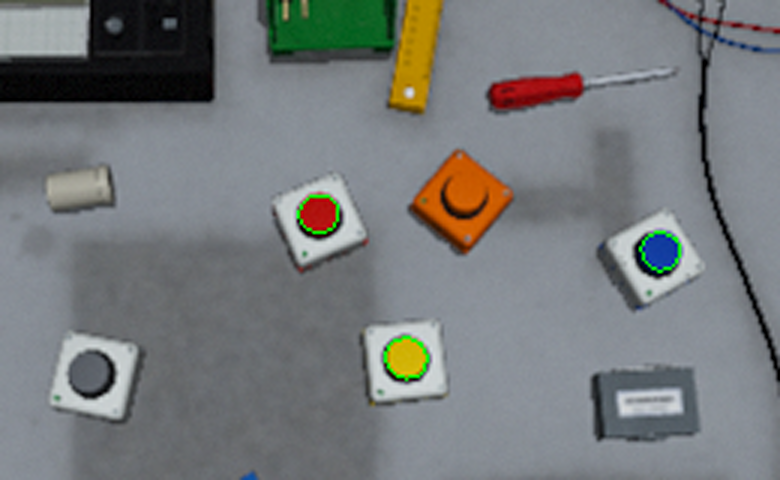

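View pics/crop_side.png

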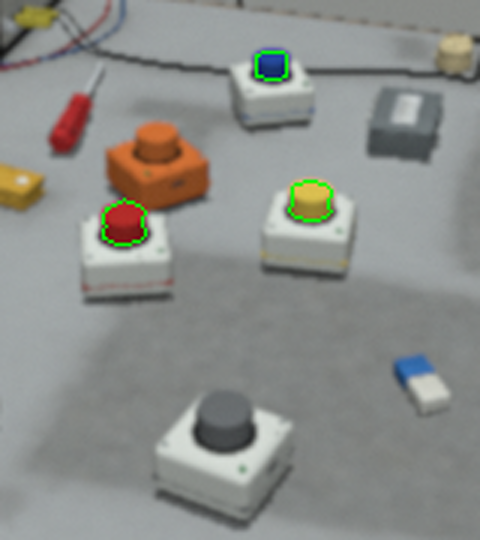

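```bash
python3 - <<'E'
from h import *
for a,b in(((428,328),(401,165)),((480,328),(408,130)),((517,330),(458,136)),((520,380),(486,107)),((460,272),(355,168))):
    P=tri(ray('top',*a),ray('side',*b));print(P.round(3))
for z in(0,.1,.2):print(z,plane('top',428,328,z).round(3),plane('top',480,328,z).round(3))
E
```

```text
[ 0.293 -0.288  0.067]
[ 0.293 -0.374  0.124]
[ 0.226 -0.459  0.093]
[ 0.163 -0.407  0.186]
[ 0.416 -0.4   -0.009]
0 [ 0.292 -0.31  -0.   ] [ 0.291 -0.43   0.   ]
0.1 [ 0.298 -0.277  0.1  ] [ 0.297 -0.385  0.1  ]
0.2 [ 0.304 -0.243  0.2  ] [ 0.303 -0.339  0.2  ]
```

Request:
arm_command(
  delta_pos=[
    [0,-0.4,-0.6],
    [-0.3,-0.7,-1],
    [-0.3,-0.7,-1],
    [0,-0.7,-1],
    [0,-0.7,-1],
    [0,-0.7,-1],
    [0,-0.7,-1],
    [0,-0.7,-1],
    [0,-0.4,-0.6],
    [0,0,0],
  ],
  rotation=[
    [0,0,0],
    [0,0,0],
    [0,0,0],
    [0,0,0],
    [0,0,0],
    [0,0,0],
    [0,0,0],
    [0,0,0],
    [0,0,0],
    [0,0,0],
  ],
  gripper=1,
  grip_force=20,
)

```text
clock: 1.1
position: [0.4271, -0.2837, 0.2606]
tool_rot: [-1.227, 1.565, 2.38]
force: [-0.3, 0.1, 0.5]
grip_width: -0.0001
```

```bash
cat >> h.py <<'E'
T={'red':(.582,.0385),'yellow':(.470,-.0275),'blue':(.5515,-.225)}
def go(c,z):
    q=monitor.observe();M=R.from_euler('xyz',q['tool_rot']).as_matrix()
    d=np.array([*T[c],z])-q['position']
    print('t',round(q['clock'],2),'pos',q['position'].round(4),'tilt',M[:,0].round(4),'y',M[:,1].round(3),'grip',round(q['grip_width'],4),'F',q['force'].round(2))
    print('world',d.round(4),'tool units',(M.T@d/.03).round(3),'rotvec units to down',(M.T@np.cross(M[:,0],[0,0,-1])/np.radians(6)).round(3))
E
python3 -c "
from h import *
go('red',.12)"
```

```text
t 1.1 pos [ 0.4271 -0.2837  0.2606] tilt [-0.0044  0.0042 -1.    ] y [ 0.448 -0.894 -0.006] grip -0.0001 F [-0.29  0.15  0.52]
world [ 0.1549  0.3222 -0.1406] tool units [ 4.709 -7.258 -9.441] rotvec units to down [0.    0.02  0.055]
```

Request:
arm_command(
  delta_pos=[
    [0,-0.4,-0.6],
    [0,-0.7,-0.9],
    [0.3,-0.8,-1],
    [0.3,-0.8,-1],
    [0.3,-0.8,-1],
    [0.3,-0.8,-1],
    [0.3,-0.8,-1],
    [0.3,-0.8,-1],
    [0.3,-0.8,-1],
    [0.3,-0.5,-0.7],
  ],
  rotation=[
    [0,0,0.05],
    [0,0,0],
    [0,0,0],
    [0,0,0],
    [0,0,0],
    [0,0,0],
    [0,0,0],
    [0,0,0],
    [0,0,0],
    [0,0,0],
  ],
)

```text
clock: 2.1
position: [0.5809, 0.0346, 0.1842]
tool_rot: [0.45, 1.565, -2.239]
force: [0.3, -1.1, -0.8]
grip_width: -0.0001
```

```bash
python3 -c "
from h import *
go('red',.12)"
```

```text
t 2.1 pos [0.5809 0.0346 0.1842] tilt [-0.0033 -0.0042 -1.    ] y [ 0.437 -0.899  0.002] grip -0.0001 F [ 0.25 -1.11 -0.79]
world [ 0.0011  0.0039 -0.0642] tool units [ 2.138 -0.106 -0.1  ] rotvec units to down [ 0.     0.046 -0.022]
```

Request:
arm_command(
  delta_pos=[
    [0.5,-0.05,-0.05],
    [0.8,0,0],
    [0.8,0,0],
    [0.8,0,0],
    [0.3,0,0],
    [0,0,0],
    [0,0,0],
  ],
  rotation=[
    [0,0.04,0],
    [0,0,0],
    [0,0,0],
    [0,0,0],
    [0,0,0],
    [0,0,0],
    [0,0,0],
  ],
)

```text
clock: 2.8
position: [0.5827, 0.0373, 0.0827]
tool_rot: [0.495, 1.568, -2.192]
force: [0.5, 0.0, 0.2]
grip_width: 0.0001
```

```bash
python3 - <<'E'
from h import *
go('red',.066)
t=optics.grab_frame('top');s=optics.grab_frame('side')
a=cv2.resize(t[130:290,200:340],None,fx=3,fy=3,interpolation=cv2.INTER_CUBIC)
b=cv2.resize(s[120:280,180:320],None,fx=3,fy=3,interpolation=cv2.INTER_CUBIC)
cv2.imwrite('pics/near_red.png',np.hstack([b,a[:,:360]])[:,:,::-1])
E
```

```text
t 2.8 pos [0.5827 0.0373 0.0827] tilt [-0.0018 -0.0026 -1.    ] y [ 0.439 -0.898  0.001] grip 0.0001 F [0.51 0.02 0.25]
world [-0.0007  0.0012 -0.0167] tool units [ 0.558 -0.047  0.002] rotvec units to down [ 0.     0.026 -0.014]
```

View pics/near_red.png

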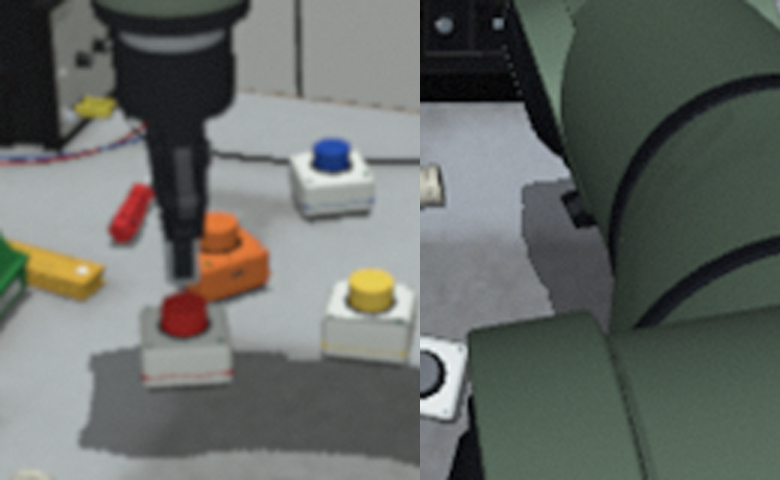

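The side view shows the shut tip at crop (183,278), centred over the red cap at (185,302) with a gap of about 15 mm. I'll descend slowly.

Request:
arm_command(
  delta_pos=[
    [0.2,-0.04,0],
    [0.2,0,0],
    [0.1,0,0],
    [0.07,0,0],
    [0.07,0,0],
    [0,0,0],
  ],
  rotation=[
    [0,0.02,0],
    [0,0,0],
    [0,0,0],
    [0,0,0],
    [0,0,0],
    [0,0,0],
  ],
)

```text
clock: 3.5
position: [0.5836, 0.0386, 0.0645]
tool_rot: [2.458, 1.566, -0.228]
force: [-0.4, -0.9, 3.1]
grip_width: -0.0002
```

Request:
arm_command(
  delta_pos=[
    [0.07,0,0],
    [0,0,0],
  ],
  rotation=[
    [0,0,0],
    [0,0,0],
  ],
)

```text
clock: 3.7
position: [0.5837, 0.0386, 0.0624]
tool_rot: [2.456, 1.566, -0.231]
force: [-0.9, -0.3, 2.1]
grip_width: -0.0002
```

Request:
arm_command(
  delta_pos=[
    [0.08,0,0],
    [0.08,0,0],
    [0.08,0,0],
    [0,0,0],
  ],
  rotation=[
    [0,0,0],
    [0,0,0],
    [0,0,0],
    [0,0,0],
  ],
)

```text
clock: 4.1
position: [0.5837, 0.0386, 0.0548]
tool_rot: [2.46, 1.566, -0.227]
force: [-0.2, -0.4, 3.0]
grip_width: 0.0001
```

Request:
arm_command(
  delta_pos=[
    [0.06,0,0],
    [0,0,0],
  ],
  rotation=[
    [0,0,0],
    [0,0,0],
  ],
)

```text
clock: 4.3
position: [0.5838, 0.0386, 0.0529]
tool_rot: [2.462, 1.566, -0.224]
force: [-2.3, -0.5, 4.7]
grip_width: -0.0001
```

Request:
arm_command(
  delta_pos=[
    [0.04,0,0],
    [0,0,0],
  ],
  rotation=[
    [0,0,0],
    [0,0,0],
  ],
)

```text
clock: 4.5
position: [0.5838, 0.0387, 0.0519]
tool_rot: [2.451, 1.566, -0.235]
force: [-2.4, 0.3, 5.9]
grip_width: 0.0
```

Request:
arm_command(
  delta_pos=[
    [-0.2,0,0],
    [-0.5,0,0],
    [-0.8,0,0],
    [-0.8,0,0],
    [-0.8,0,0],
    [0,0,0],
  ],
  rotation=[
    [0,0,0],
    [0,0,0],
    [0,0,0],
    [0,0,0],
    [0,0,0],
    [0,0,0],
  ],
)

```text
clock: 5.1
position: [0.5832, 0.0389, 0.1523]
tool_rot: [2.533, 1.565, -0.154]
force: [0.7, 0.1, -0.2]
grip_width: 0.0001
```

```bash
python3 - <<'E'
from h import *
go('yellow',.13)
s=optics.grab_frame('side')
s0=cv2.imread('pics/side0.png')[:,:,::-1]
f=lambda i:cv2.resize(i[190:260,200:330],None,fx=5,fy=4,interpolation=cv2.INTER_CUBIC)
cv2.imwrite('pics/red_done.png',np.vstack([f(s0),f(s)])[:,:,::-1])
E
```

```text
t 5.1 pos [0.5832 0.0389 0.1523] tilt [ 5.5e-03 -9.0e-04 -1.0e+00] y [ 0.44  -0.898  0.003] grip 0.0001 F [ 0.73  0.11 -0.23]
world [-0.1132 -0.0664 -0.0223] tool units [0.725 0.325 4.366] rotvec units to down [ 0.    -0.044 -0.03 ]
```

View pics/red_done.png

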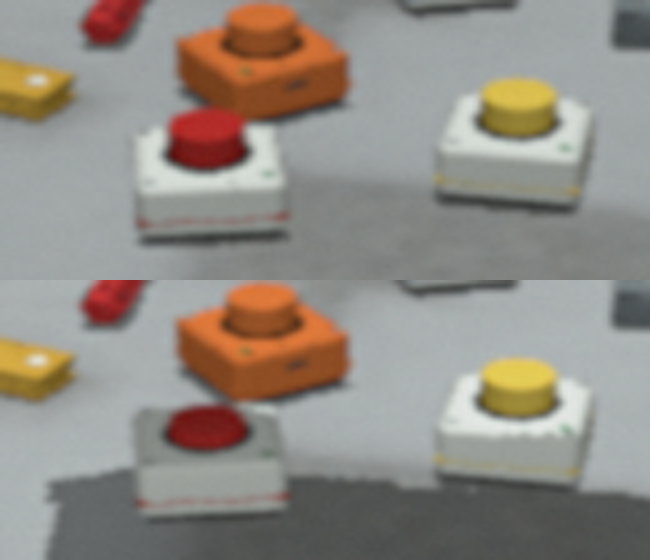

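The picture shows the red cap (crop (207,425)) clearly down and its case unmoved, with yellow still full height at (518,385). Yellow is next.

Request:
arm_command(
  delta_pos=[
    [0,0.05,0.6],
    [0,0.1,0.9],
    [0,0.1,1],
    [0,0.05,1],
    [0,0,0.7],
    [0.3,0,0.2],
    [0.3,0,0],
    [0,0,0],
  ],
  rotation=[
    [0,-0.04,-0.03],
    [0,0,0],
    [0,0,0],
    [0,0,0],
    [0,0,0],
    [0,0,0],
    [0,0,0],
    [0,0,0],
  ],
)

```text
clock: 5.95
position: [0.4625, -0.0289, 0.1306]
tool_rot: [-0.576, 1.567, 3.022]
force: [0.6, -0.3, 0.4]
grip_width: -0.0003
```

```bash
python3 -c "
from h import *
go('yellow',.066)"
```

```text
t 5.95 pos [ 0.4625 -0.0289  0.1306] tilt [-3.8e-03  5.0e-04 -1.0e+00] y [ 0.441 -0.898 -0.002] grip -0.0003 F [ 0.55 -0.27  0.37]
world [ 0.0075  0.0014 -0.0646] tool units [ 2.154  0.073 -0.251] rotvec units to down [0.    0.031 0.02 ]
```

Request:
arm_command(
  delta_pos=[
    [0.3,0.07,-0.25],
    [0.5,0,0],
    [0.5,0,0],
    [0.2,0,0],
    [0,0,0],
  ],
  rotation=[
    [0,0.03,0.02],
    [0,0,0],
    [0,0,0],
    [0,0,0],
    [0,0,0],
  ],
)

```text
clock: 6.45
position: [0.4754, -0.0242, 0.0813]
tool_rot: [-2.937, 1.569, 0.664]
force: [-0.3, -0.5, 0.1]
grip_width: -0.0002
```

```bash
python3 - <<'E'
from h import *
go('yellow',.066)
s=optics.grab_frame('side')
cv2.imwrite('pics/near_yel.png',cv2.resize(s[150:260,220:370],None,fx=4,fy=4,interpolation=cv2.INTER_CUBIC)[:,:,::-1])
E
```

```text
t 6.45 pos [ 0.4754 -0.0242  0.0813] tilt [ 0.0018  0.0014 -1.    ] y [ 0.444 -0.896 -0.   ] grip -0.0002 F [-0.28 -0.55  0.09]
world [-0.0054 -0.0033 -0.0153] tool units [0.508 0.02  0.211] rotvec units to down [ 0.    -0.021  0.004]
```

View pics/near_yel.png

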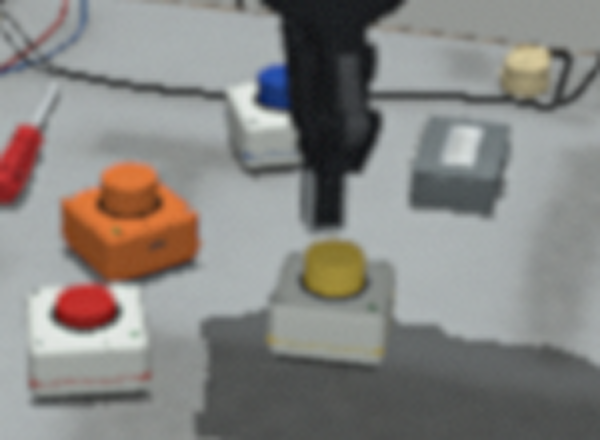

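The tip at crop (323,225) sits slightly left of the yellow cap centre (335,265), which matches the computed +5 mm x error. I'll correct that, then press.

Request:
arm_command(
  delta_pos=[
    [0,0.02,0.19],
    [0.1,0,0],
    [0.1,0,0],
    [0,0,0],
  ],
  rotation=[
    [0,0,0],
    [0,0,0],
    [0,0,0],
    [0,0,0],
  ],
)

```text
clock: 6.9
position: [0.4713, -0.0275, 0.0765]
tool_rot: [2.967, 1.566, 0.285]
force: [-0.1, -0.4, -0.6]
grip_width: -0.0
```

```bash
python3 -c "
from h import *
go('yellow',.052)"
```

```text
t 6.9 pos [ 0.4713 -0.0275  0.0765] tilt [ 0.0046  0.0013 -1.    ] y [ 0.444 -0.896  0.001] grip -0.0 F [-0.05 -0.42 -0.6 ]
world [-0.0013  0.     -0.0245] tool units [ 0.818 -0.021  0.043] rotvec units to down [ 0.    -0.045 -0.008]
```

Request:
arm_command(
  delta_pos=[
    [0.1,0,0.04],
    [0.1,0,0],
    [0.1,0,0],
    [0.08,0,0],
    [0.08,0,0],
    [0,0,0],
  ],
  rotation=[
    [0,-0.04,0],
    [0,0,0],
    [0,0,0],
    [0,0,0],
    [0,0,0],
    [0,0,0],
  ],
)

```text
clock: 7.5
position: [0.4706, -0.0281, 0.0618]
tool_rot: [2.16, 1.569, -0.523]
force: [-0.4, -0.4, 3.2]
grip_width: -0.0002
```

Request:
arm_command(
  delta_pos=[
    [0.08,0,0],
    [0.08,0,0],
    [0.06,0,0],
    [0,0,0],
  ],
  rotation=[
    [0,0,0],
    [0,0,0],
    [0,0,0],
    [0,0,0],
  ],
)

```text
clock: 7.9
position: [0.4706, -0.0281, 0.0547]
tool_rot: [2.151, 1.569, -0.531]
force: [-0.3, -0.5, 1.7]
grip_width: -0.0003
```

Request:
arm_command(
  delta_pos=[
    [0.06,0,0],
    [0.04,0,0],
    [0,0,0],
  ],
  rotation=[
    [0,0,0],
    [0,0,0],
    [0,0,0],
  ],
)

```text
clock: 8.2
position: [0.4706, -0.0281, 0.0517]
tool_rot: [2.17, 1.569, -0.512]
force: [-1.1, -0.4, 5.9]
grip_width: 0.0002
```

Same height and force as on red. Next is to lift and move towards blue.

Request:
arm_command(
  delta_pos=[
    [-0.2,0,0],
    [-0.5,0,0],
    [-0.8,0,0],
    [-0.8,0,0],
    [-0.8,0,0],
    [0,0,0],
  ],
  rotation=[
    [0,0,0],
    [0,0,0],
    [0,0,0],
    [0,0,0],
    [0,0,0],
    [0,0,0],
  ],
)

```text
clock: 8.8
position: [0.4699, -0.0277, 0.1486]
tool_rot: [0.845, 1.57, -1.837]
force: [0.8, -0.0, -1.0]
grip_width: -0.0001
```

```bash
python3 - <<'E'
from h import *
go('blue',.13)
s=optics.grab_frame('side')
s0=cv2.imread('pics/side0.png')[:,:,::-1]
for i in(s0,s):
    print({c:cv2.boundingRect(cap(i,c,p,15)) for c,p in(('yellow',(303,217)),('red',(242,225)))})
cv2.imwrite('pics/yel_done.png',cv2.resize(s[150:260,200:370],None,fx=4,fy=4,interpolation=cv2.INTER_CUBIC)[:,:,::-1])
E
```

```text
t 8.8 pos [ 0.4699 -0.0277  0.1486] tilt [-1.e-04 -5.e-04 -1.e+00] y [ 0.444 -0.896  0.   ] grip -0.0001 F [ 0.76 -0.03 -1.01]
world [ 0.0816 -0.1973 -0.0186] tool units [0.624 7.099 0.482] rotvec units to down [ 0.     0.004 -0.004]
{'yellow': (296, 210, 15, 14), 'red': (234, 216, 15, 16)}
{'yellow': (296, 214, 15, 10), 'red': (234, 221, 15, 11)}
```

View pics/yel_done.png

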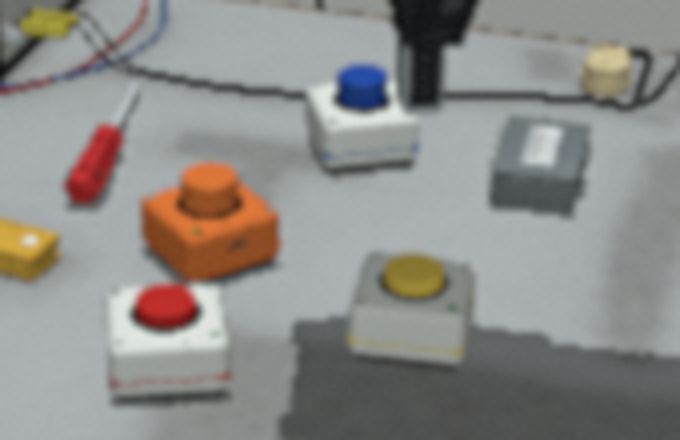

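The picture shows yellow (crop (414,275)) and red (166,305) both down, with their cases in place. Blue is next.

Request:
arm_command(
  delta_pos=[
    [0,0.6,0.05],
    [0,0.9,0.05],
    [0,1,0.1],
    [0,1,0.1],
    [0,1,0.1],
    [0,1,0.05],
    [0.2,0.9,0],
    [0.2,0.4,0],
    [0,0,0],
  ],
  rotation=[
    [0,0,0],
    [0,0,0],
    [0,0,0],
    [0,0,0],
    [0,0,0],
    [0,0,0],
    [0,0,0],
    [0,0,0],
    [0,0,0],
  ],
)

```text
clock: 9.75
position: [0.5474, -0.2221, 0.1279]
tool_rot: [-0.62, 1.561, 2.985]
force: [-0.7, 0.5, 0.4]
grip_width: -0.0004
```

```bash
python3 -c "
from h import *
go('blue',.082)"
```

```text
t 9.75 pos [ 0.5474 -0.2221  0.1279] tilt [-0.0098  0.0015 -1.    ] y [ 0.447 -0.894 -0.006] grip -0.0004 F [-0.72  0.47  0.39]
world [ 0.0041 -0.0029 -0.0459] tool units [ 1.527  0.155 -0.091] rotvec units to down [0.    0.077 0.055]
```

Request:
arm_command(
  delta_pos=[
    [0.3,0.1,-0.07],
    [0.5,0,0],
    [0.5,0,0],
    [0.1,0,0],
    [0,0,0],
    [0,0,0],
  ],
  rotation=[
    [0,0.07,0.05],
    [0,0,0],
    [0,0,0],
    [0,0,0],
    [0,0,0],
    [0,0,0],
  ],
)

```text
clock: 10.35
position: [0.5497, -0.2175, 0.0826]
tool_rot: [-1.667, 1.568, 1.944]
force: [-0.3, 0.0, 0.1]
grip_width: 0.0003
```

```bash
python3 - <<'E'
from h import *
go('blue',.052)
s=optics.grab_frame('side')
cv2.imwrite('pics/near_blue.png',cv2.resize(s[110:220,230:360],None,fx=4,fy=4,interpolation=cv2.INTER_CUBIC)[:,:,::-1])
E
```

```text
t 10.35 pos [ 0.5497 -0.2175  0.0826] tilt [-0.0011  0.0027 -1.    ] y [ 0.452 -0.892 -0.003] grip 0.0003 F [-0.32  0.03  0.13]
world [ 0.0018 -0.0075 -0.0306] tool units [1.02  0.254 0.059] rotvec units to down [ 0.    -0.003  0.028]
```

View pics/near_blue.png

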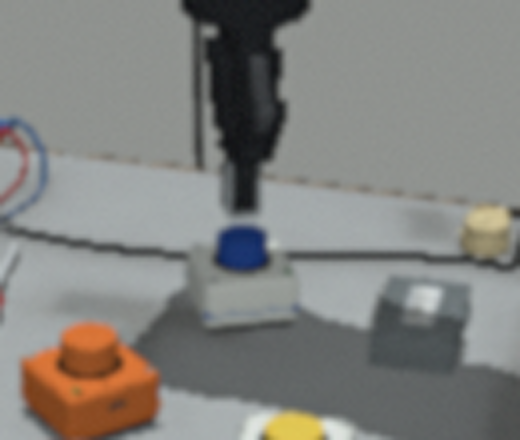

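The tip (crop (241,210)) is centred over the blue cap (242,240) in image x. It needs to go 7 mm further in -y.

Request:
arm_command(
  delta_pos=[
    [0,0.25,0.04],
    [0.1,0,0],
    [0.1,0,0],
    [0,0,0],
    [0,0,0],
  ],
  rotation=[
    [0,0,0.03],
    [0,0,0],
    [0,0,0],
    [0,0,0],
    [0,0,0],
  ],
)

```text
clock: 10.9
position: [0.553, -0.2259, 0.0777]
tool_rot: [2.285, 1.567, -0.388]
force: [-0.3, 0.5, 0.0]
grip_width: 0.0007
```

```bash
python3 -c "
from h import *
go('blue',.052)"
```

```text
t 10.9 pos [ 0.553  -0.2259  0.0777] tilt [ 0.0031 -0.0013 -1.    ] y [ 0.452 -0.892  0.003] grip 0.0007 F [-0.27  0.5   0.03]
world [-0.0015  0.0009 -0.0257] tool units [ 0.858 -0.05   0.034] rotvec units to down [ 0.    -0.021 -0.024]
```

Request:
arm_command(
  delta_pos=[
    [0.1,-0.04,0.03],
    [0.1,0,0],
    [0.1,0,0],
    [0.08,0,0],
    [0.08,0,0],
    [0.08,0,0],
    [0,0,0],
  ],
  rotation=[
    [0,-0.02,-0.02],
    [0,0,0],
    [0,0,0],
    [0,0,0],
    [0,0,0],
    [0,0,0],
    [0,0,0],
  ],
)

```text
clock: 11.6
position: [0.5516, -0.2251, 0.0602]
tool_rot: [1.274, 1.57, -1.398]
force: [-0.4, 0.3, 2.7]
grip_width: 0.0001
```

Request:
arm_command(
  delta_pos=[
    [0.08,0,0],
    [0.06,0,0],
    [0.06,0,0],
    [0,0,0],
  ],
  rotation=[
    [0,0,0],
    [0,0,0],
    [0,0,0],
    [0,0,0],
  ],
)

```text
clock: 12.0
position: [0.5516, -0.2251, 0.0539]
tool_rot: [1.462, 1.57, -1.211]
force: [-0.7, -0.3, 3.9]
grip_width: -0.0004
```

Request:
arm_command(
  delta_pos=[
    [0.05,0,0],
    [0.03,0,0],
    [0,0,0],
  ],
  rotation=[
    [0,0,0],
    [0,0,0],
    [0,0,0],
  ],
)

```text
clock: 12.3
position: [0.5517, -0.225, 0.0516]
tool_rot: [1.679, 1.57, -0.993]
force: [-1.4, 1.3, 7.0]
grip_width: -0.0001
```

Request:
arm_command(
  delta_pos=[
    [-0.2,0,0],
    [-0.5,0,0],
    [-0.8,0,0],
    [-0.8,0,0],
    [-0.8,0,0],
    [-0.8,0,0],
    [-0.8,0,0],
    [-0.5,0,0],
    [0,0,0],
    [0,0,0],
  ],
  rotation=[
    [0,0,0],
    [0,0,0],
    [0,0,0],
    [0,0,0],
    [0,0,0],
    [0,0,0],
    [0,0,0],
    [0,0,0],
    [0,0,0],
    [0,0,0],
  ],
)

```text
clock: 13.3
position: [0.551, -0.2245, 0.2217]
tool_rot: [2.376, 1.567, -0.296]
force: [-0.3, -0.2, -0.8]
grip_width: -0.0002
```

```bash
python3 - <<'E'
from h import *
go('blue',.2)
s=optics.grab_frame('side')
s0=cv2.imread('pics/side0.png')[:,:,::-1]
for i in(s0,s):
    print({c:cv2.boundingRect(cap(i,c,p,15)) for c,p in(('yellow',(303,217)),('red',(242,225)),('blue',(291,172)))})
cv2.imwrite('pics/end.png',cv2.resize(s[150:330,170:370],None,fx=3,fy=3,interpolation=cv2.INTER_CUBIC)[:,:,::-1])
E
```

```text
t 13.3 pos [ 0.551  -0.2245  0.2217] tilt [ 0.0035 -0.0011 -1.    ] y [ 0.453 -0.892  0.003] grip -0.0002 F [-0.29 -0.23 -0.83]
world [ 0.0005 -0.0005 -0.0217] tool units [ 0.724  0.02  -0.004] rotvec units to down [ 0.    -0.025 -0.024]
{'yellow': (296, 210, 15, 14), 'red': (234, 216, 15, 16), 'blue': (285, 167, 11, 10)}
{'yellow': (296, 213, 15, 11), 'red': (234, 221, 15, 11), 'blue': (285, 170, 12, 7)}
```

View pics/end.png

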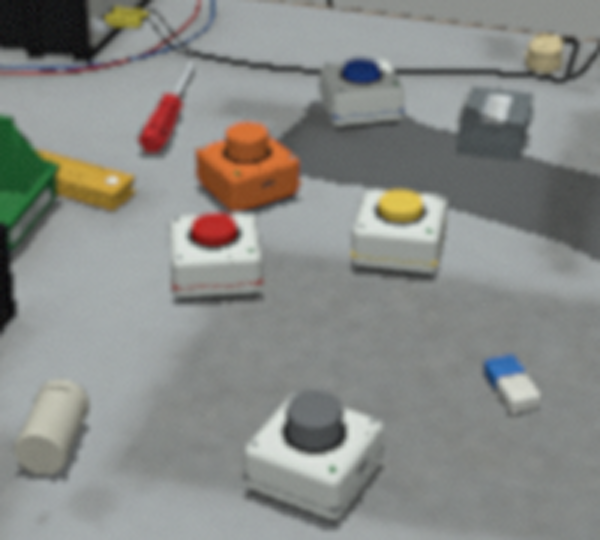

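```bash
python3 -c "
from workcell import bot
print(bot.job_done())"
```

```text
the job is handed in; nothing more can be done
None
```

I pressed the red cap, then the yellow, then the blue with the closed fingertips. I lifted the hand clear to about 0.22 m and handed the job in at about 13 s of the 61 s.

- **Press depth:** each press went about 14 mm below first contact, past the 9 mm end stop plus the spring-back. The force at the bottom was 6 to 7 N, against the 25 N limit.
- **Final picture:** the red, yellow and blue caps are all visibly low. In the side image each one dropped 3 to 5 px from the start.
- **Nothing else disturbed:** the grey cap still stands at full height. The nodes, film can, eraser, fuse box and screwdriver all look unmoved; I judged this by eye and did not measure it.
- **Disagreement:** the rough side-view estimates of the yellow and blue cap positions were 9 to 14 mm off the top view in y. I used the top view, and the close-up side pictures and contact heights agreed with it.

No check failed. The hand-in gives no verdict, so the cap travel is inferred from press depth and pictures.

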